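Clear the dry beakers from the sloping peg rack onto the nested stack

ROBOT

A 6-joint arm with a two-finger parallel gripper is mounted at the origin on the work surface. World frame = base frame: x ahead of the robot, y to its left, z up, the work surface at z = 0. Lengths are in m, angles in rad, forces in N, time in s.
With the tool pointing down it reaches from about 0.35 to 0.975 m from the base axis. Payload 4.9 kg.
Tool frame: the origin (TCP) lies at the very end of the fingers, on their centre line; the grasp point (between the pads) lies 19 mm behind it; x points along the fingers, y is the direction in which the jaws open and shut, and the axes are right-handed (so a half turn about x gives the same grasp; the last joint's range is limited). The gripper opens to 85 mm and grips with 20 to 120 N. Pads are 22 mm wide; open, the fingers measure 114 mm over their backs; the gripper's body (76 mm by 85 mm) begins 54 mm behind the grasp point. The pads swing forward as they close: fully open they stand 13 mm farther back than shut.
Start: joints at [-1.399, 0.053, 1.613, -0, 1.476, -0.119], TCP at [0.179, -0.599, 0.231] pointing down, gripper open.
Joint ranges: [-3.01, 3.01], [-1.01, 2.22], [0.06, 2.58], [-1.02, 4.17], [0.09, 2.62], [-3.14, 3.14]. Speed limits (rad/s): [2.57, 2.57, 3.14, 3.14, 3.14, 3.14].

INTERFACE

Orientations are given as a rotation vector (axis times angle).
In Python, from station import ctrl, get_image, calibration, finish_job, search_frame, cut_out, mark_of gives the robot as it stands. The module is installed in compiled form; this text tells all that it offers.
- The arm moves only by the tool arm_command, never from a script. Its argument "plan" is a list that holds one entry, the list of rows, each a list of 7 numbers: the shift along the tool's x, y, z in m, then the turn, a rotation vector about the tool's x, y, z in degrees, then the finger opening in m, from 0 to 0.0854. A call has 1 to 20 rows; each row shifts and turns the pose as measured when the row begins, along the tool's axes as they then stand; what a row does not reach is not made up. A row lasts 1/12 s, in which the tool goes at most 41.7 mm and 7.16 degrees, less where a joint would pass 70% of its speed; a pose out of reach is approached as far as the arm can. A call with a gripper value outside its range is refused whole. The fingers move at their own pace and stop on an object; "squeeze" is the grip in N (left out, the last holds). Time passes only in rows, so rows that do not move let the fingers close. It gives the time, the measured TCP pose, the force and the opening at its end, in the units of the state.
- ctrl.get_obs(): the state, without advancing time (a new reading comes with each control period).
- get_image(name): name is "scene" or "top" or "wrist"; returns the picture (420x560x3 uint8, red, green, blue); there is no depth.
- calibration(name): a dict with "fx", "fy", "cx", "cy" (pixels), "k1" (the pictures are not rectified: a ray, as slopes to the right and down, at radius r is drawn at 1 + k1 r^2 times it, then the intrinsics apply), "cam_to_world" (4x4, takes a point from camera to world coordinates); the wrist camera has in their place "hand_eye" (4x4, takes a point from camera to tool coordinates, whose origin is the TCP and whose axes are the tool frame's). Camera axes: x right, y down, z forward; pixel columns grow to the right and rows downward; lengths in m; the calibration is good to about 2 mm. A picture is of the moment at which its call begins: read the wrist's pose just before it. calibration takes no time and is no camera call.
- finish_job(): hands the job in, once; it reports no verdict.
Trained networks look in the newest picture that a camera, given by its name, has taken for a name from the list of things; names that differ only in an ending like _2 or _b are one class to them, and where a whole thing is asked for, a point or a joint stands for the part that bears it (a point fixed in the world has none). Each returns a list of dicts, best first, with "conf" (0 to 1); they miss things now and then, are a little off and sometimes report something else, mostly with a low value. They report only what shows in the picture. A call takes as long as a camera call. They do not tell look-alikes from the thing itself.
- search_frame(camera, thing): "at" ([x, y, z] in m, in the coordinates of the camera as it stood for that picture, good to about 4 mm: the middle of the surface that is visible of it).
- cut_out(camera, thing): "mask" (420x560 bool, what is visible of it).
- mark_of(camera, thing): "at" ([x, y, z] in m, in the coordinates of the camera as it stood for that picture, good to about 4 mm: a listed point, or the origin of a listed thing).
The state is a dict: "t": time; "q": joint angles; "dq": joint speeds; "effort": joint torques, N m; "tool_pos": TCP position; "tool_rot": TCP orientation; "contact_force": force on the tool from outside, world axes, zero at the start; "wrist_torque": the same for the moment, N m; "opening": finger opening in m.
Only numpy, scipy, OpenCV 4.12 (cv2) and the standard library are available. Lean on these libraries where they do the work, as an engineer would, in place of code of your own. Each camera call takes 0.05 s, during which the arm holds its last target. There are 200 camera calls.

TASK

The two stepped beakers on the sloping drying rack are dry. Take them off their pegs and nest both of them, mouth down, over the matching beaker that stands in the low grey tray, so that all three make one straight stack in the tray with each beaker fully home on the one below. Lower them into place rather than dropping them, and leave the straight-sided jar on its peg and the bottle and dish where they are.

Things in the scene. Friction and masses are not known exactly. Their poses are not given: they have to be found in the camera images.
- rack: Fixed grey drying rack, 370 mm (y) by 110 mm (x). Origin: centre of underside, z up. Face slopes 30 deg, low edge at its +x (away from the robot): outward normal (0.5,0,0.866). 3 pegs (diameter 14, 50 mm long) square to the face at x=0, y=-120, 0, 120, z=50 mm, each with a boss of diameter 60, height 5. Beakers and jar sit over them in any order, mouth flat on the face, up to 6 mm off centre.
- beaker_a: Loose white plastic stepped beaker, 100 mm, about 120 g, mouth down on a peg. Origin: mouth centre; z runs to the foot. Conical skirt, outside diameter 76 at the mouth, 54 at z=64, wall 2.5; shoulder at z=66; straight foot, diameter 44, from there to z=100: grip this. Inner floor at z=62, 49 wide. Fully home over another, its origin is 38 mm above the other's, radial play 2-3 mm. Round: any yaw.
- beaker_b: The second loose beaker on the rack, identical to beaker_a, same frame.
- beaker_base: The third identical beaker, loose, standing mouth down in the tray (foot up, top at 104 mm above the bench). Same frame as beaker_a: origin at the centre of its mouth, z up.
- tray: Fixed low square grey plastic tray, 170 x 170 mm outside, rim 14 mm high, wall and floor 4 mm thick. Origin: centre of its underside.
- jar: Bystander: loose white plastic straight-sided jar, 72 mm diameter, 75 mm long, no narrow foot, mouth down on one of the three pegs. Origin: centre of its mouth, z axis towards its closed end. Leave it.
- bottle: Bystander: loose amber reagent bottle, 60 mm diameter, 120 mm high, standing on the bench. Origin: centre of its underside.
- dish: Bystander: loose shallow white dish, 110 mm diameter, 22 mm high, on the bench. Origin: centre of its underside.
There are look-alikes about, which are no part of the job. What is shaped like the beaker_b but blue or red is not meant.

How it is judged:
By the outcome, as a careful person would: the job done as asked, in the order asked, and still so for the second after the job is handed in, with the robot touching nothing.
It also fails if it takes over 58 s, if anything falls off the work surface, if the arm or the gripper's body presses on something with over 40 N, if the wrist force passes 120 N, or if a joint passes its speed limit or range.

## Working session

There is one attempt and no reset: what is moved stays moved. The work goes in short steps, Python scripts to look and compute and a tool call to move; the robot and the scene stay as the last step left them, time stands still between calls to the robot, and variables do not carry over. Pictures are saved under pics/ and viewed, about 8 in all and at most 12, crops included, and the job is handed in when it is done.

Besides the shell and the picture viewer there is one more tool, called after ">>>" as name(argument=value, ...), one argument or row to a line, values as JSON. arm_command: Moves the arm, as the interface text tells. Its arguments: {"type":"object","properties":{"plan":{"type":"array","items":{"type":"array","items":{"type":"array","items":{"type":"number"}}}},"squeeze":{"type":"number"}},"required":["plan"]}

```bash
mkdir -p pics; cat > h.py <<'E'
import numpy as np, cv2
from scipy.spatial.transform import Rotation as R
from station import *
def T():
    o=ctrl.get_obs(); M=np.eye(4); M[:3,:3]=R.from_rotvec(o['tool_rot']).as_matrix(); M[:3,3]=o['tool_pos']; return M
def cam(n):
    c=calibration(n); return c,(c['cam_to_world'] if 'cam_to_world' in c else T()@np.array(c['hand_eye']))
def w(M,p): return (np.array(M)@np.r_[p,1])[:3]
def proj(n,p,M=None):
    c,M0=cam(n); M=M0 if M is None else M
    q=(np.linalg.inv(M)@np.r_[p,1])[:3]; s=q[:2]/q[2]; s=s*(1+c['k1']*(s@s)); return np.array([c['fx']*s[0]+c['cx'],c['fy']*s[1]+c['cy']])
def ray(n,u,v,M=None):
    c,M0=cam(n); M=np.array(M0 if M is None else M); d=np.array([(u-c['cx'])/c['fx'],(v-c['cy'])/c['fy']]); s=d.copy()
    for _ in range(20): s=d/(1+c['k1']*(s@s))
    r=M[:3,:3]@np.r_[s,1]; return M[:3,3],r/np.linalg.norm(r)
def save(im,f): cv2.imwrite('pics/'+f,im[:,:,::-1])
E
python3 - <<'E'
from h import *
np.set_printoptions(precision=4,suppress=True)
ims=[]
for n in ['scene','top']:
    im=get_image(n); save(im,n+'1.png'); c,M=cam(n); print(n,M[:3,3],c['fx'])
    for th in ['rack','beaker_a','tray','jar','bottle','dish']:
        for f in (search_frame,mark_of):
            if f is search_frame and th in('bottle','dish'): continue
            for d in f(n,th): p=w(M,d['at']); print(th,f.__name__,round(d['conf'],2),p,proj(n,p).round())
print(T(), ctrl.get_obs()['t'], calibration('wrist')['hand_eye'])
E
```

```text
scene [1.2689 0.5274 0.8433] 525.7197668756215
rack call 0.88 [0.5495 0.2038 0.0293] [357. 248.]
rack call 0.63 [0.5216 0.1671 0.0001] [347. 242.]
beaker_a call 0.83 [0.5641 0.1875 0.0947] [350. 226.]
beaker_a call 0.83 [0.7184 0.3362 0.0491] [373. 327.]
beaker_a call 0.76 [0.561  0.0684 0.0964] [303. 201.]
beaker_a call 0.6 [0.376  0.0998 0.0397] [357. 184.]
beaker_a call 0.47 [0.5608 0.2975 0.1065] [400. 245.]
beaker_a call 0.79 [0.6683 0.3089 0.0356] [373. 306.]
beaker_a call 0.73 [0.5264 0.0498 0.0492] [304. 206.]
beaker_a call 0.73 [0.4083 0.0777 0.0345] [342. 189.]
beaker_a call 0.62 [0.5227 0.1714 0.0498] [351. 227.]
tray call 0.85 [ 0.5058 -0.1715  0.0037] [236. 179.]
tray call 0.71 [ 0.4897 -0.1921  0.002 ] [234. 173.]
jar call 0.78 [0.556  0.297  0.1083] [401. 243.]
jar call 0.46 [0.5627 0.0685 0.0985] [302. 201.]
bottle call 0.88 [ 0.7525 -0.1473  0.0005] [173. 239.]
bottle call 0.54 [0.5211 0.2914 0.0509] [401. 251.]
dish call 0.59 [ 0.7399  0.1441 -0.0009] [281. 300.]
top [0.4362 0.0105 1.2911] 506.8623293130123
rack call 0.75 [0.4976 0.1495 0.0585] [220. 237.]
rack call
[... 469 characters left out ...]
8.]
tray call 0.8 [ 0.4822 -0.1823  0.0029] [353. 240.]
tray call 0.91 [ 0.484  -0.1909 -0.0012] [356. 239.]
jar call 0.83 [0.5405 0.2857 0.106 ] [159. 219.]
jar call 0.8 [0.5207 0.2878 0.0463] [164. 229.]
bottle call 0.73 [0.5211 0.2913 0.0473] [162. 229.]
bottle call 0.64 [ 0.7502 -0.1488  0.002 ] [336. 137.]
bottle call 0.58 [0.5203 0.1713 0.051 ] [211. 228.]
dish call 0.79 [0.7379 0.1441 0.0017] [223. 145.]
[[-0.      0.2867 -0.958   0.1792]
 [-0.     -0.958  -0.2867 -0.5988]
 [-1.      0.      0.      0.2313]
 [ 0.      0.      0.      1.    ]] 1.1 [[ 0.0007 -0.2783  0.9605 -0.1429]
 [ 1.     -0.0003 -0.0008 -0.0001]
 [ 0.0005  0.9605  0.2783 -0.0705]
 [ 0.      0.      0.      1.    ]]
```

View pics/scene1.png

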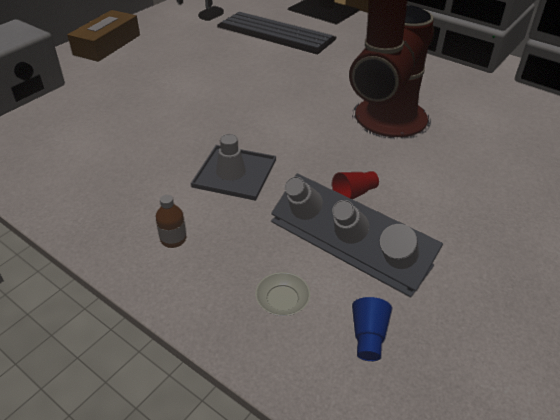

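View pics/top1.png

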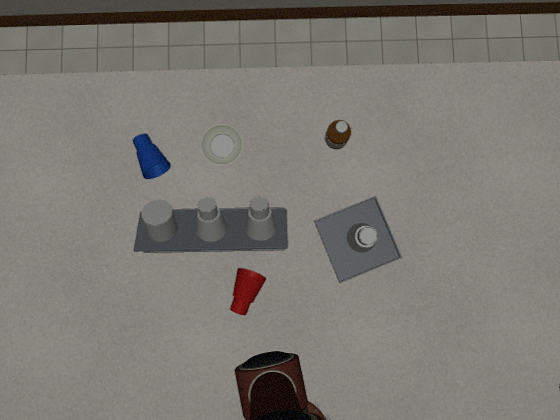

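Scene (top picture): the white stepped beakers are on the rack at (207,215) and (260,215). The jar on its peg is at (158,218), and the base beaker in the tray is at (366,237). The red (247,290) and blue (151,157) look-alikes lie on the bench and aren't part of the job. I'll confirm with one enlarged crop and set up the move planner.

```bash
cat >> h.py <<'E'
from scipy.linalg import logm,expm
def pose(p,tilt=30,ydir=(0,-1,0)):
    a=np.radians(tilt); x=-np.array([np.sin(a),0,np.cos(a)]); y=np.array(ydir,float); M=np.eye(4)
    M[:3,:3]=np.c_[x,y,np.cross(x,y)]; M[:3,3]=p; return M
def plan(G,S=None,mm=38,deg=6.5,N=None):
    S=T() if S is None else S; D=np.linalg.inv(S)@G
    a=np.degrees(np.linalg.norm(R.from_matrix(D[:3,:3]).as_rotvec()))
    L=logm(D).real
    n=N or int(max(np.ceil(np.linalg.norm(L[:3,3])*1000/mm),np.ceil(a/deg),1))
    d=expm(L/n); r=np.r_[d[:3,3].round(4),np.degrees(R.from_matrix(d[:3,:3]).as_rotvec()).round(2)]
    print(n,'x',r.tolist()); return G
def tri(*rays):
    A=sum(np.eye(3)-np.outer(d,d) for o,d in rays); b=sum((np.eye(3)-np.outer(d,d))@o for o,d in rays); return np.linalg.solve(A,b)
E
python3 - <<'E'
from h import *
np.set_printoptions(precision=4,suppress=True)
b=tri(ray('top',367,235),ray('scene',229,140)); print('base top',b)
plan(pose([b[0],b[1],.215],0))
t=cv2.imread('pics/top1.png')[180:300,110:410]; s=cv2.imread('pics/scene1.png')[120:290,180:450]
c=np.vstack([cv2.resize(t,(700,280),interpolation=2),cv2.resize(s,(500,315),interpolation=2).copy() if 0 else cv2.copyMakeBorder(cv2.resize(s,(500,315),interpolation=2),0,0,0,200,0)])
cv2.imwrite('pics/crop1.png',cv2.convertScaleAbs(c,alpha=1.5))
E
```

```text
base top [ 0.4901 -0.2012  0.1008]
14 x [0.0012, -0.0247, -0.0264, 1.19, 0.0, -0.0]
```

View pics/crop1.png

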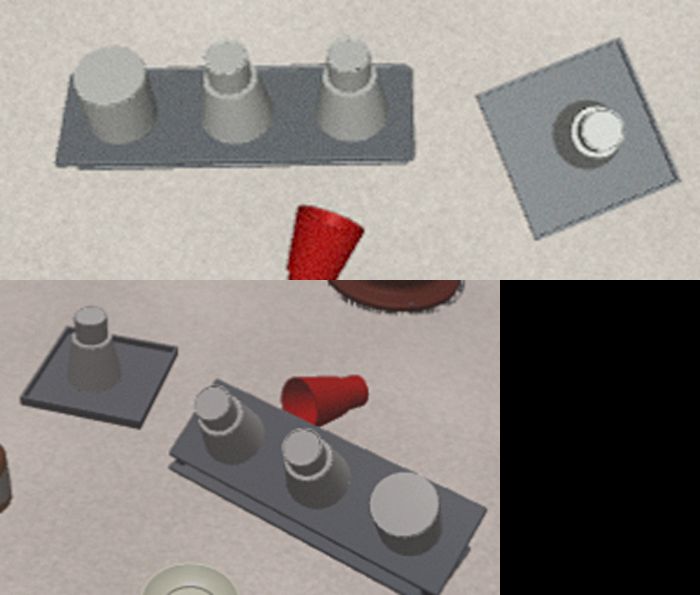

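The crop confirms it: two white beakers with narrow feet at crop (228,90) and (349,90), which are top-picture (207,215) and (260,215). The wide, footless thing at (113,95) is the jar, and the base stands in the tray at (600,130). Red and blue are excluded by colour. Next I move above the tray for a close look at the base.

>>> arm_command(
  plan=[
    [[0.001,-0.0247,-0.0264,1.19,0,0,0.085],[0.001,-0.0247,-0.0264,1.19,0,0,0.085],[0.001,-0.0247,-0.0264,1.19,0,0,0.085],[0.001,-0.0247,-0.0264,1.19,0,0,0.085],[0.001,-0.0247,-0.0264,1.19,0,0,0.085],[0.001,-0.0247,-0.0264,1.19,0,0,0.085],[0.001,-0.0247,-0.0264,1.19,0,0,0.085],[0.001,-0.0247,-0.0264,1.19,0,0,0.085],[0.001,-0.0247,-0.0264,1.19,0,0,0.085],[0.001,-0.0247,-0.0264,1.19,0,0,0.085],[0.001,-0.0247,-0.0264,1.19,0,0,0.085],[0.001,-0.0247,-0.0264,1.19,0,0,0.085],[0.001,-0.0247,-0.0264,1.19,0,0,0.085],[0.001,-0.0247,-0.0264,1.19,0,0,0.085],[0,0,0,0,0,0,0.085]],
  ],
)

```text
t: 2.35
tool_pos: [0.5045, -0.188, 0.2176]
tool_rot: [-2.219, 0.031, 2.205]
contact_force: [0.8, 0.7, 0.5]
opening: 0.0848
```

```bash
python3 - <<'E'
from h import *
np.set_printoptions(precision=4,suppress=True)
M=T(); print(M); c,C=cam('wrist'); im=get_image('wrist'); save(im,'w1.png')
for f in (search_frame,mark_of):
    for d in f('wrist','beaker_base'): p=w(C,d['at']); print(f.__name__,d['conf'],p,proj('wrist',p))
for d in mark_of('wrist','tray'): print('tray',d['conf'],w(C,d['at']))
n=np.array([.5,0,.866])
print('foot centre (est.) px',proj('wrist',[.4901,-.2012,.104]))
S=M
up=pose([.48,-.1,.30],0); plan(up)
plan(pose(np.array([.5225,.05,.05])+n*.19),up)
E
```

```text
[[ 0.0062 -0.0231 -0.9997  0.5045]
 [-0.0051 -0.9997  0.0231 -0.188 ]
 [-1.      0.0049 -0.0063  0.2176]
 [ 0.      0.      0.      1.    ]]
call 0.89 [ 0.5054 -0.2001  0.0891] [289.6335 199.1852]
call 0.96 [ 0.494  -0.2021  0.0083] [288.1628 191.5308]
tray 0.68 [ 0.4943 -0.2     0.0068]
foot centre (est.) px [289.9611 219.3747]
4 x [-0.0207, -0.023, 0.0056, -0.41, -0.06, -0.1]
6 x [0.009, -0.025, -0.0257, 0.0, -5.0, 0.0]
```

View pics/w1.png

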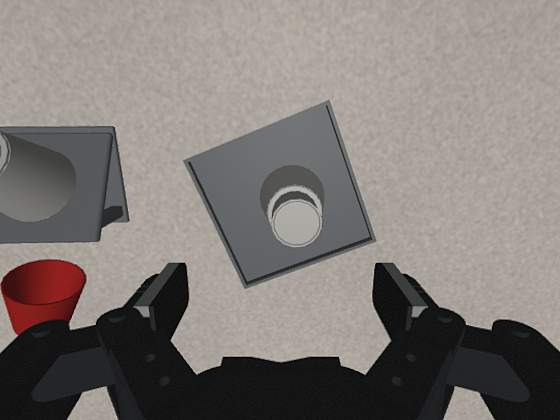

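Wrist picture: the base's foot disc is centred at about (297,223), the tray surrounds it, and part of a rack beaker shows at the left edge. Next I go to the pre-grasp over the beaker nearest the tray.

```bash
python3 - <<'E'
from h import *
np.set_printoptions(precision=4,suppress=True)
rs=[ray('wrist',297,223),ray('top',366.5,235.5),ray('scene',229,140)]
for o,d in rs: print(o+d*(.104-o[2])/d[2])
print(tri(*rs),tri(*rs[:2]),tri(rs[0],rs[2]))
im=get_image('wrist'); C=cam('wrist')[1]
g=cv2.cvtColor(im,cv2.COLOR_RGB2GRAY)
print(cv2.HoughCircles(cv2.medianBlur(g,3),cv2.HOUGH_GRADIENT,1,10,param1=80,param2=25,minRadius=18,maxRadius=34))
E
```

```text
[ 0.4866 -0.2072  0.104 ]
[ 0.4886 -0.1991  0.104 ]
[ 0.4937 -0.1985  0.104 ]
[ 0.4872 -0.2039  0.0986] [ 0.4874 -0.2034  0.1019] [ 0.4836 -0.2078  0.0945]
[[[291.5 218.5  21. ]
  [291.5 208.5  28.9]]]
```

>>> arm_command(
  plan=[
    [[-0.02,-0.023,0.006,-0.3,0,0,0.085],[-0.02,-0.023,0.006,-0.3,0,0,0.085],[-0.02,-0.023,0.006,-0.3,0,0,0.085],[-0.02,-0.023,0.006,-0.3,0,0,0.085],[0.009,-0.025,-0.0257,0,-5,0,0.085],[0.009,-0.025,-0.0257,0,-5,0,0.085],[0.009,-0.025,-0.0257,0,-5,0,0.085],[0.009,-0.025,-0.0257,0,-5,0,0.085],[0.009,-0.025,-0.0257,0,-5,0,0.085],[0.009,-0.025,-0.0257,0,-5,0,0.085],[0,0,0,0,0,0,0.085]],
  ],
)

```text
t: 3.52
tool_pos: [0.6191, 0.0376, 0.2217]
tool_rot: [-1.562, 0.058, 2.693]
contact_force: [-1.2, -0.4, -6.2]
opening: 0.085
```

```bash
python3 - <<'E'
from h import *
np.set_printoptions(precision=4,suppress=True)
M=T(); print(M,ctrl.get_obs()['q']); c,C=cam('wrist'); im=get_image('wrist'); save(im,'w2.png')
for f in (search_frame,mark_of):
    for d in f('wrist','beaker_a'): p=w(C,d['at']); print(f.__name__,d['conf'],p,proj('wrist',p))
for d in mark_of('wrist','rack'): print('rack',d['conf'],w(C,d['at']))
n=np.array([.5,0,.866])
for y in (.05,.171): print('foot px',proj('wrist',np.array([.5225,y,.05])+n*.1))
E
```

```text
[[-0.4961 -0.0427 -0.8672  0.6191]
 [ 0.0055 -0.9989  0.046   0.0376]
 [-0.8682  0.0181  0.4958  0.2217]
 [ 0.      0.      0.      1.    ]] [-0.0504  0.3873  1.3043 -0.0211  1.9688  1.5649]
call 0.86 [0.5623 0.1599 0.1088] [142.8394 195.6613]
call 0.57 [0.3723 0.0945 0.0301] [245.7773 251.3704]
call 0.67 [0.5185 0.1744 0.05  ] [159.7266 188.8519]
call 0.6 [0.4088 0.0797 0.0374] [252.7034 238.4326]
call 0.56 [0.5187 0.0499 0.0472] [267.8094 182.0797]
rack 0.58 [0.522  0.1697 0.0026]
foot px [261.8254 199.1226]
foot px [117.7321 205.9519]
```

View pics/w2.png

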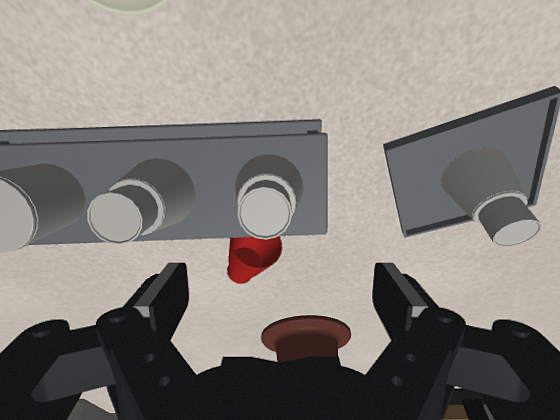

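The wrist view shows the target foot at about (265,212), the second foot at about (116,217) and the base foot at about (517,231). The first picture seems to have been taken before the arm settled, so I'll take another now.

```bash
cat >> h.py <<'E'
def circ(n,p,r=.022,f=None):
    im=get_image(n); M=cam(n)[1]; c=proj(n,p); z=(np.linalg.inv(M)@np.r_[p,1])[2]; R0=calibration(n)['fx']*r/z
    g=cv2.medianBlur(cv2.cvtColor(im,cv2.COLOR_RGB2GRAY),3)
    m=(np.hypot(*(np.indices(g.shape)[::-1]-c[:,None,None]))<R0*1.4)
    t,_=cv2.threshold(g[m].reshape(-1,1),0,255,cv2.THRESH_OTSU); t=np.percentile(g[m],50)*.93
    b=((g>t)&m).astype('uint8'); k,l,s,ce=cv2.connectedComponentsWithStats(b); i=1+np.argmax(s[1:,4])
    H=cv2.HoughCircles(g,cv2.HOUGH_GRADIENT,1,4,param1=60,param2=12,minRadius=int(R0*.8),maxRadius=int(R0*1.2))
    H=[] if H is None else [h for h in H[0] if np.hypot(*(h[:2]-c))<R0*1.3][:4]
    print('pred',c.round(1),'R',R0.round(1),'hough',np.round(H,1).tolist()); return im
E
python3 - <<'E'
from h import *
np.set_printoptions(precision=4,suppress=True)
n=np.array([.5,0,.866])
for _ in range(2):
    o=ctrl.get_obs();print(o['t'],o['tool_pos'],o['tool_rot'],np.abs(o['dq']).max())
    for p in (np.array([.5225,.05,.05])+n*.1,np.array([.5225,.171,.05])+n*.1,np.array([.489,-.202,.104])): im=circ('wrist',p)
save(im,'w3.png')
E
```

```text
3.7167 [0.6184 0.0343 0.2383] [-1.5938  0.0639  2.6724] 0.06895223523048916
pred [261.9 198.2] R 26.2 hough [[262.5, 197.5, 26.0], [262.5, 192.5, 27.100000381469727], [260.5, 202.5, 26.0], [268.5, 180.5, 30.399999618530273]]
pred [119.  204.5] R 25.9 hough [[119.5, 203.5, 27.100000381469727], [114.5, 203.5, 22.5], [120.5, 208.5, 23.799999237060547], [134.5, 199.5, 23.5]]
pred [503.1 223.9] R 20.2 hough [[492.5, 208.5, 22.299999237060547], [496.5, 207.5, 19.899999618530273], [484.5, 208.5, 16.399999618530273], [486.5, 212.5, 23.399999618530273]]
3.8667 [0.6185 0.0346 0.2409] [-1.6     0.0637  2.6688] 0.005836747042077859
pred [262.5 197.7] R 26.1 hough [[262.5, 197.5, 27.100000381469727], [263.5, 191.5, 27.100000381469727], [264.5, 179.5, 30.399999618530273], [259.5, 200.5, 23.799999237060547]]
pred [119.3 204.7] R 26.0 hough [[121.5, 205.5, 22.5], [115.5, 211.5, 30.399999618530273], [115.5, 203.5, 22.700000762939453], [135.5, 200.5, 29.299999237060547]]
pred [504.4 224.5] R 20.3 hough [[491.5, 206.5, 22.299999237060547], [489.5, 213.5, 22.299999237060547], [487.5, 209.5, 19.0]]
```

View pics/w3.png

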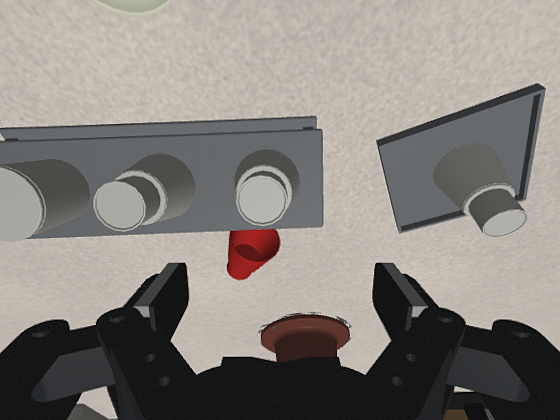

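Now settled: the target foot is at (263,199) against a prediction of (262.5,197.7), the second foot at (121,203) against (119,205), and the base foot at (503,220) against (504,224). The estimates agree to a few millimetres, so I'll align over the first beaker.

```bash
python3 - <<'E'
from h import *
n=np.array([.5,0,.866])
plan(pose(np.array([.523,.05,.05])+n*.125))
E
```

```text
3 x [0.029, -0.005, -0.0033, -0.94, -0.58, 0.09]
```

>>> arm_command(
  plan=[
    [[0.029,-0.005,-0.0033,-0.94,-0.58,0.1,0.085],[0.029,-0.005,-0.0033,-0.94,-0.58,0.1,0.085],[0.029,-0.005,-0.0033,-0.94,-0.58,0.1,0.085],[0,0,0,0,0,0,0.085],[0,0,0,0,0,0,0.085],[0,0,0,0,0,0,0.085]],
  ],
)

```text
t: 4.52
tool_pos: [0.5858, 0.0486, 0.1658]
tool_rot: [-1.593, 0.002, 2.707]
contact_force: [-0.8, -0.7, 0.4]
opening: 0.0846
```

```bash
python3 - <<'E'
from h import *
n=np.array([.5,0,.866])
p=np.array([.523,.05,.05])
print(T().round(4)); circ('wrist',p+n*.1)
plan(pose(p+n*.068))
plan(pose(p+n*.125),N=1)
E
```

```text
[[-4.854e-01 -1.000e-03 -8.743e-01  5.858e-01]
 [-4.000e-04 -1.000e+00  1.300e-03  4.860e-02]
 [-8.743e-01  1.000e-03  4.854e-01  1.658e-01]
 [ 0.000e+00  0.000e+00  0.000e+00  1.000e+00]]
pred [278.  237.8] R 36.7 hough [[277.5, 229.5, 40.20000076293945], [273.5, 240.5, 33.599998474121094], [277.5, 239.5, 32.5], [277.5, 203.5, 42.400001525878906]]
2 x [0.0325, -0.0008, -0.0012, -0.04, -0.54, -0.01]
1 x [0.008, -0.0016, -0.0032, -0.08, -1.08, -0.03]
```

>>> arm_command(
  plan=[
    [[0.016,-0.0008,-0.002,0,-0.7,0,0.085],[0.016,-0.0006,-0.0008,0,-0.3,0,0.085],[0.016,0,0,0,0,0,0.085],[0.014,0,0,0,0,0,0.085],[0,0,0,0,0,0,0.085],[0,0,0,0,0,0,0.085]],
  ],
  squeeze=40,
)

```text
t: 5.07
tool_pos: [0.5604, 0.0489, 0.1117]
tool_rot: [-1.584, 0.005, 2.711]
contact_force: [-0.6, -0.2, 0.2]
opening: 0.0849
```

```bash
python3 - <<'E'
from h import *
n=np.array([.5,0,.866])
p=np.array([.523,.05,.05])
M=T();print(M.round(4)); d=M[:3,3]-p; print('along',d@n,'perp',d-(d@n)*n)
save(get_image('wrist'),'w4.png')
E
```

```text
[[-4.911e-01 -2.900e-03 -8.711e-01  5.604e-01]
 [-4.000e-04 -1.000e+00  3.500e-03  4.890e-02]
 [-8.711e-01  2.000e-03  4.911e-01  1.117e-01]
 [ 0.000e+00  0.000e+00  0.000e+00  1.000e+00]]
along 0.07209078361785061 perp [ 0.0013231  -0.00111508 -0.00076025]
```

View pics/w4.png

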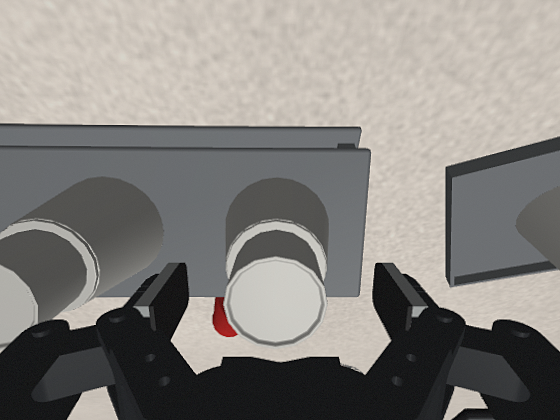

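The foot is at (277,300), centred between the fingers at (280). I'll go a little deeper and close.

>>> arm_command(
  plan=[
    [[0.005,0,-0.001,0,0,0,0.085],[0,0,0,0,0,0,0.085],[0,0,0,0,0,0,0.03],[0,0,0,0,0,0,0.03],[0,0,0,0,0,0,0.03],[0,0,0,0,0,0,0.03],[0,0,0,0,0,0,0.03],[0,0,0,0,0,0,0.03]],
  ],
  squeeze=40,
)

```text
t: 5.78
tool_pos: [0.5613, 0.0488, 0.1084]
tool_rot: [-1.592, 0.005, 2.707]
contact_force: [-0.3, -0.3, -1.3]
opening: 0.0431
```

```bash
python3 - <<'E'
from h import *
n=np.array([.5,0,.866])
p=np.array([.523,.05,.05])
M=T();print(M.round(4)); d=M[:3,3]-p; print('along',d@n,'perp',d-(d@n)*n)
E
```

```text
[[-4.862e-01 -3.000e-03 -8.738e-01  5.613e-01]
 [-4.000e-04 -1.000e+00  3.600e-03  4.880e-02]
 [-8.738e-01  2.100e-03  4.862e-01  1.084e-01]
 [ 0.000e+00  0.000e+00  0.000e+00  1.000e+00]]
along 0.06974264331443415 perp [ 0.00342112 -0.00117116 -0.0019717 ]
```

>>> arm_command(
  plan=[
    [[-0.01,0,0,0,0,0,0.03],[-0.02,0,0,0,0,0,0.03],[-0.025,0,0,0,0,0,0.03],[-0.025,0,0,0,0,0,0.03],[-0.02,0,0,0,0,0,0.03],[-0.01,0,0,0,0,0,0.03],[0,0,0,0,0,0,0.03]],
  ],
)

```text
t: 6.37
tool_pos: [0.6165, 0.0489, 0.2087]
tool_rot: [-1.586, 0.005, 2.71]
contact_force: [-0.4, 0.4, -1.5]
opening: 0.0428
```

```bash
python3 - <<'E'
from h import *
S=T(); print(S.round(4), ctrl.get_obs()['opening'])
m=plan(pose([.53,-.08,.26],0)); plan(pose([.489,-.202,.235],0),m,mm=30)
E
```

```text
[[-4.900e-01 -2.900e-03 -8.717e-01  6.165e-01]
 [-5.000e-04 -1.000e+00  3.600e-03  4.890e-02]
 [-8.717e-01  2.200e-03  4.899e-01  2.087e-01]
 [ 0.000e+00  0.000e+00  0.000e+00  1.000e+00]] 0.04282979625319489
5 x [-0.0046, 0.0258, 0.0198, -0.04, 5.87, -0.02]
5 x [0.005, 0.0244, 0.0082, 0.0, 0.0, 0.0]
```

>>> arm_command(
  plan=[
    [[-0.0046,0.013,0.0198,0,5.87,0,0.03],[-0.0046,0.026,0.0198,0,5.87,0,0.03],[-0.0046,0.026,0.0198,0,5.87,0,0.03],[-0.0046,0.026,0.0198,0,5.87,0,0.03],[-0.0046,0.026,0.0198,0,5.87,0,0.03],[0.005,0.026,0.0082,0,0,0,0.03],[0.005,0.025,0.0082,0,0,0,0.03],[0.005,0.025,0.0082,0,0,0,0.03],[0.005,0.025,0.0082,0,0,0,0.03],[0.005,0.025,0.0082,0,0,0,0.03],[0,0,0,0,0,0,0.03],[0,0,0,0,0,0,0.03],[0,0,0,0,0,0,0.03]],
  ],
)

```text
t: 7.45
tool_pos: [0.4727, -0.1983, 0.2116]
tool_rot: [-2.208, -0.002, 2.233]
contact_force: [-0.5, 0.3, -0.3]
opening: 0.0431
```

```bash
python3 - <<'E'
from h import *
S=T(); print(S.round(4), ctrl.get_obs()['opening'])
g=[]
for n in ('top','scene'):
    im=get_image(n); c=proj(n,[.489,-.202,.12]).astype(int); a=im[c[1]-65:c[1]+65,c[0]-65:c[0]+65]; print(c); g.append(cv2.resize(a,(390,390),interpolation=2))
save(np.hstack(g),'p1.png')
E
```

```text
[[-1.130e-02 -1.000e-04 -9.999e-01  4.727e-01]
 [ 1.900e-03 -1.000e+00  0.000e+00 -1.983e-01]
 [-9.999e-01 -1.900e-03  1.130e-02  2.116e-01]
 [ 0.000e+00  0.000e+00  0.000e+00  1.000e+00]] 0.04306425621452501
[368 234]
[228 133]
```

View pics/p1.png

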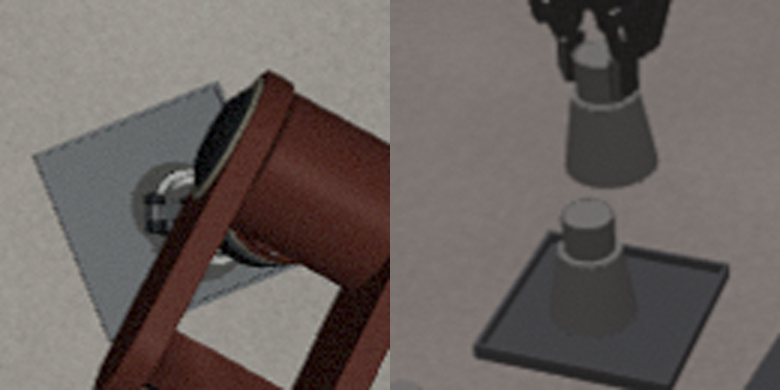

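The scene view shows the beaker held upright, offset to the side of the base (crop base foot at 588,215; held beaker at 612). I'll refine the base position from three views.

```bash
python3 - <<'E'
from h import *
np.set_printoptions(precision=4,suppress=True)
M=np.eye(4); M[:3,:3]=R.from_rotvec([-1.6,.0637,2.6688]).as_matrix(); M[:3,3]=[.6185,.0346,.2409]
rs=[ray('wrist',503,221,M@np.array(calibration('wrist')['hand_eye'])),ray('top',368,235.7),ray('scene',228.7,137.8)]
for o,d in rs: print(o+d*(.104-o[2])/d[2])
print(tri(*rs))
s=cv2.imread('pics/scene1.png')[115:200,195:270]; w3=cv2.imread('pics/w3.png')[150:250,440:540]; t=cv2.imread('pics/top1.png')[210:260,340:390]
cv2.imwrite('pics/c2.png',cv2.convertScaleAbs(np.hstack([cv2.resize(x,(266,266),interpolation=2) for x in (s[:75,:75],w3,t)]),alpha=1.4))
E
```

```text
[ 0.4938 -0.1999  0.104 ]
[ 0.488  -0.2026  0.104 ]
[ 0.4871 -0.2052  0.104 ]
[ 0.4886 -0.2036  0.1025]
```

View pics/c2.png

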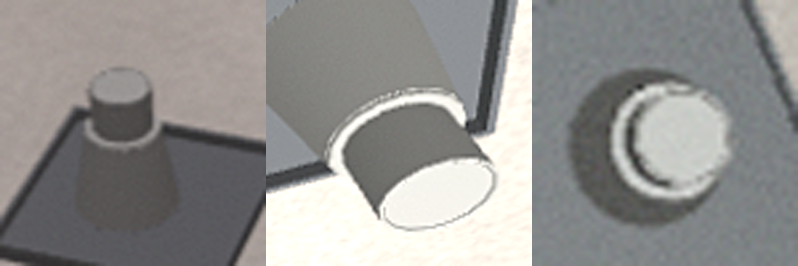

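```bash
python3 - <<'E'
from h import *
np.set_printoptions(precision=4,suppress=True)
H=np.array(calibration('wrist')['hand_eye'])
rs=[ray('top',368.6,235.2),ray('scene',228.8,138.7)]
M=np.eye(4); M[:3,:3]=R.from_rotvec([-1.6,.0637,2.6688]).as_matrix(); M[:3,3]=[.6185,.0346,.2409]
rs.append(ray('wrist',505,222.6,M@H))
for o,d in rs: print(o+d*(.104-o[2])/d[2])
print('base',tri(*rs))
# w4 foot in tool frame (camera pose = H), plane tool x = -0.028
o,d=ray('wrist',277,301,H)
for x in (-.025,-.028,-.031): print('w4 foot tool',o+d*(x-o[0])/d[0])
im=get_image('wrist'); save(im,'w5.png'); print(T().round(4))
for n in ('beaker_a',):
  for f in (mark_of,search_frame):
    for r in f('wrist',n): print(f.__name__,r['conf'],'tool',w(H,r['at']),'world',w(cam('wrist')[1],r['at']))
E
```

```text
[ 0.4892 -0.204   0.104 ]
[ 0.4898 -0.2025  0.104 ]
[ 0.4911 -0.2031  0.104 ]
base [ 0.4891 -0.2041  0.1027]
w4 foot tool [-0.025  -0.0015  0.0036]
w4 foot tool [-0.028  -0.0015  0.0017]
w4 foot tool [-0.031  -0.0015 -0.0001]
[[-0.0099  0.0018 -0.9999  0.4736]
 [ 0.0012 -1.     -0.0019 -0.1978]
 [-0.9999 -0.0012  0.0099  0.2124]
 [ 0.      0.      0.      1.    ]]
call 0.65 tool [0.0691 0.002  0.0078] world [ 0.4653 -0.1999  0.1436]
call 0.6 tool [ 0.1767 -0.2751  0.0632] world [0.4083 0.0772 0.0367]
call 0.89 tool [-0.0292  0.0025 -0.0074] world [ 0.4816 -0.2005  0.2419]
call 0.7 tool [ 0.179  -0.2876  0.0855] world [0.3861 0.0896 0.0348]
```

View pics/w5.png

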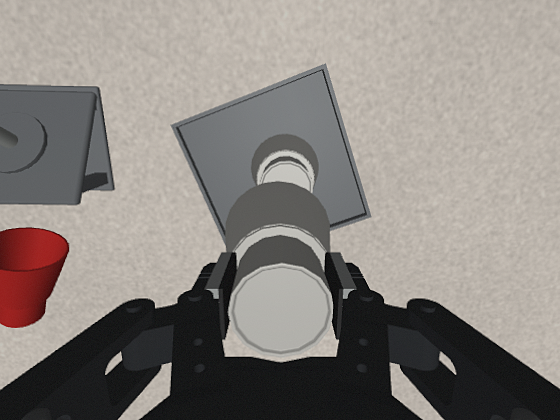

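Wrist view: held foot disc centred at about (281,308) and mouth rim top edge at about (278,182), about 226–330 wide. The base shows above it at (286,180).

```bash
python3 - <<'E'
from h import *
np.set_printoptions(precision=4,suppress=True)
H=np.array(calibration('wrist')['hand_eye'])
def at(u,v,x): o,d=ray('wrist',u,v,H); return o+d*(x-o[0])/d[0]
for X in (.067,.07,.073):
  print('foot',at(281,308,X-.1),'edges',at(281,264,X-.1)[2],at(281,353,X-.1)[2],'mouth edge z-38',at(278,182,X)[2]-.038,'y',at(226,230,X)[1],at(330,230,X)[1])
# base foot from this view: back edge at (285,163)
S=T(); C=S@H
o,d=ray('wrist',286,153,C); print('base shoulder top edge?',o+d*(.07-o[2])/d[2], 'mouth far edge',(lambda o,d:o+d*(.004-o[2])/d[2])(*ray('wrist',284,134,C)))
print('pred foot far edge px',proj('wrist',[.4895+.022,-.2035,.104]),'shoulder',proj('wrist',[.4895+.027,-.2035,.069]),'mouth',proj('wrist',[.4895+.038,-.2035,.004]))
E
```

```text
foot [-0.033   0.0001  0.0018] edges -0.01749632829481402 0.023181322434138424 mouth edge z-38 -0.06829309308718129 y -0.038735874239555046 0.035127404059845185
foot [-0.03    0.0002  0.0037] edges -0.016049953236337303 0.02573799770386953 mouth edge z-38 -0.06771865320728265 y -0.039288534633972715 0.03563038642584843
foot [-0.027   0.0002  0.0057] edges -0.014603578177860607 0.028294672973600637 mouth edge z-38 -0.06714421332738402 y -0.03984119502839039 0.03613336879185169
base shoulder top edge? [ 0.5149 -0.2027  0.07  ] mouth far edge [ 0.5281 -0.2016  0.004 ]
pred foot far edge px [287.6201 161.9357] shoulder [286.8372 151.0497] mouth [285.7837 134.616 ]
```

```bash
python3 - <<'E'
from h import *
plan(pose([.4955,-.2035,.195],-1.9),N=2)
E
```

```text
2 x [0.0089, 0.0028, -0.0108, 0.06, 1.22, 0.02]
```

>>> arm_command(
  plan=[
    [[0.0089,0.0028,-0.0108,0,1.2,0,0.03],[0.0089,0.0028,-0.0108,0,1.2,0,0.03],[0,0,0,0,0,0,0.03],[0,0,0,0,0,0,0.03],[0,0,0,0,0,0,0.03]],
  ],
)

```text
t: 8.12
tool_pos: [0.498, -0.2011, 0.1967]
tool_rot: [2.257, 0.008, -2.178]
contact_force: [0.3, 1.1, -0.4]
opening: 0.0429
```

```bash
python3 - <<'E'
from h import *
print(T().round(4),ctrl.get_obs()['contact_force'])
plan(pose([.4955,-.2035,.120],-1.9),N=6)
E
```

```text
[[ 3.550e-02  7.500e-03 -9.993e-01  4.980e-01]
 [-2.000e-04 -1.000e+00 -7.500e-03 -2.011e-01]
 [-9.994e-01  4.000e-04 -3.550e-02  1.967e-01]
 [ 0.000e+00  0.000e+00  0.000e+00  1.000e+00]] [ 0.34951204  1.10731762 -0.43863027]
6 x [0.0128, 0.0004, 0.0009, 0.07, -0.02, -0.0]
```

>>> arm_command(
  plan=[
    [[0.0128,0.0012,0.002,0,0,0,0.03],[0.0128,0.001,0.001,0,0,0,0.03],[0.0128,0,0.0006,0,0,0,0.03],[0.0128,0,0.0006,0,0,0,0.03],[0.01,0,0.0005,0,0,0,0.03],[0.008,0,0.0003,0,0,0,0.03],[0,0,0,0,0,0,0.03]],
  ],
)

```text
t: 8.7
tool_pos: [0.4936, -0.2027, 0.1202]
tool_rot: [2.254, 0.009, -2.18]
contact_force: [-0.4, 1.3, -1.5]
opening: 0.0431
```

```bash
python3 - <<'E'
from h import *
o=ctrl.get_obs();print(T().round(4),o['contact_force'],o['wrist_torque'])
im=get_image('scene'); c=proj('scene',[.489,-.202,.08]).astype(int); a=im[c[1]-50:c[1]+50,c[0]-50:c[0]+50]
im=get_image('wrist');save(np.hstack([cv2.resize(a,(380,380),interpolation=2),cv2.resize(im[60:400,120:460],(380,380))]),'p2.png')
E
```

```text
[[ 3.360e-02  8.100e-03 -9.994e-01  4.936e-01]
 [ 1.000e-04 -1.000e+00 -8.100e-03 -2.027e-01]
 [-9.994e-01  2.000e-04 -3.360e-02  1.202e-01]
 [ 0.000e+00  0.000e+00  0.000e+00  1.000e+00]] [-0.39879842  1.31982533 -1.5345579 ] [0.00636045 0.05843293 0.02958429]
```

View pics/p2.png

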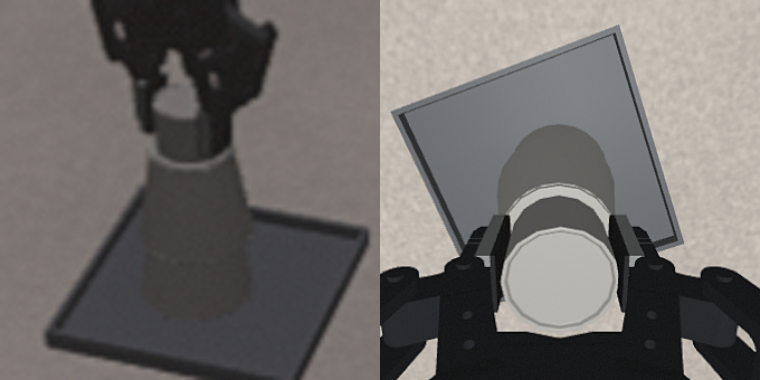

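Aligned in both views: in the scene crop the held skirt is over the base cone, and in the wrist crop the two are concentric at about x=560. I'll lower gently until contact.

>>> arm_command(
  plan=[
    [[0.003,0,0,0,0,0,0.03],[0.003,0,0,0,0,0,0.03],[0.002,0,0,0,0,0,0.03],[0,0,0,0,0,0,0.03],[0,0,0,0,0,0,0.03]],
  ],
)

```text
t: 9.22
tool_pos: [0.4971, -0.2045, 0.1168]
tool_rot: [2.26, 0.004, -2.169]
contact_force: [-0.0, -0.5, -0.9]
opening: 0.0428
```

>>> arm_command(
  plan=[
    [[0.002,0,0.001,0,0,0,0.03],[0.002,0,0,0,0,0,0.03],[0.002,0,0,0,0,0,0.03],[0,0,0,0,0,0,0.03]],
  ],
)

```text
t: 9.55
tool_pos: [0.4977, -0.2054, 0.1131]
tool_rot: [2.263, 0.001, -2.164]
contact_force: [-0.7, -0.3, -1.6]
opening: 0.0432
```

```bash
python3 - <<'E'
from h import *
o=ctrl.get_obs();print(T().round(4),o['contact_force'],o['wrist_torque'])
E
```

```text
[[ 0.0448  0.0082 -0.999   0.4977]
 [-0.0069 -0.9999 -0.0086 -0.2054]
 [-0.999   0.0073 -0.0447  0.1131]
 [ 0.      0.      0.      1.    ]] [-0.69867946 -0.28466851 -1.62825872] [0.09228861 0.07731907 0.01503621]
```

>>> arm_command(
  plan=[
    [[0.0015,0,0.001,0,-0.4,0,0.03],[0.0015,0,0.0005,0,0,0,0.03],[0.0015,0,0,0,0,0,0.03],[0,0,0,0,0,0,0.03]],
  ],
)

```text
t: 9.88
tool_pos: [0.4987, -0.2061, 0.1133]
tool_rot: [2.258, 0.0, -2.166]
contact_force: [-0.6, 0.3, -0.7]
opening: 0.0431
```

>>> arm_command(
  plan=[
    [[0.0015,0,0,0,0,0,0.03],[0.0015,0,0,0,0,0,0.03],[0,0,0,0,0,0,0.03]],
  ],
)

```text
t: 10.13
tool_pos: [0.4992, -0.2063, 0.1132]
tool_rot: [2.257, 0.0, -2.167]
contact_force: [-0.7, 0.6, 0.6]
opening: 0.0432
```

>>> arm_command(
  plan=[
    [[0.005,0,0.002,0,0,0,0.03],[0.005,-0.001,0.002,0,0,0,0.03],[0.005,-0.001,0.002,0,0,0,0.03]],
  ],
)

```text
t: 10.38
tool_pos: [0.5005, -0.2058, 0.112]
tool_rot: [2.27, -0.002, -2.152]
contact_force: [-8.2, 4.2, 23.2]
opening: 0.0431
```

```bash
python3 - <<'E'
from h import *
np.set_printoptions(precision=4,suppress=True)
o=ctrl.get_obs();print(T().round(4),o['contact_force'],o['wrist_torque'])
im=get_image('wrist');save(im,'w6.png');s=get_image('scene');save(s,'s6.png')
for n in ('wrist','scene'):
    C=cam(n)[1]
    for r in mark_of(n,'beaker_a'): print(n,r['conf'],w(C,r['at']))
E
```

```text
[[ 0.0534  0.0083 -0.9985  0.5005]
 [-0.0103 -0.9999 -0.0089 -0.2058]
 [-0.9985  0.0107 -0.0533  0.112 ]
 [ 0.      0.      0.      1.    ]] [-8.1613  4.217  23.1996] [ 0.8921  1.4222 -0.0531]
wrist 0.66 [ 0.4928 -0.2057  0.0403]
scene 0.96 [0.6676 0.3098 0.0361]
scene 0.75 [0.5213 0.1719 0.0473]
scene 0.69 [0.4081 0.0769 0.035 ]
scene 0.65 [ 0.4949 -0.2045  0.0433]
```

Contact at 23 N, and both cameras put the held beaker's origin at z ≈ 0.040–0.043, where fully home is 0.042. I'll relax, release and back off.

>>> arm_command(
  plan=[
    [[-0.001,0,0,0,-0.5,0,0.03],[0,0,0,0,0,0,0.043],[0,0,0,0,0,0,0.05],[0,0,0,0,0,0,0.06],[0,0,0,0,0,0,0.085],[0,0,0,0,0,0,0.085],[0,0,0,0,0,0,0.085],[-0.02,0,0,0,-1,0,0.085],[-0.03,0,0,0,-1,0,0.085],[-0.03,0,0,0,-1,0,0.085],[-0.03,0,0,0,0,0,0.085],[0,0,0,0,0,0,0.085],[0,0,0,0,0,0,0.085],[0,0,0,0,0,0,0.085]],
  ],
)

```text
t: 11.75
tool_pos: [0.4957, -0.2036, 0.2205]
tool_rot: [2.194, 0.001, -2.235]
contact_force: [0.1, 0.1, 0.5]
opening: 0.0849
```

```bash
python3 - <<'E'
from h import *
np.set_printoptions(precision=4,suppress=True)
print(T().round(4))
for z,r in ((.142,.022),(.108,.027)):
  circ('wrist',np.array([.4905,-.2035,z]),r)
s=get_image('scene');save(get_image('wrist'),'w7.png');save(s,'s7.png')
for n in ('wrist','scene'):
    C=cam(n)[1]
    for r in mark_of(n,'beaker_a')+search_frame(n,'beaker_a'): print(n,r['conf'],w(C,r['at']))
# silhouette of foot top: bright disc
n=np.array([.5,0,.866]); p=np.array([.5225,.171,.05])
up=plan(pose([.53,-.05,.28],10)); plan(pose(p+n*.17),up)
E
```

```text
[[-0.0184  0.0075 -0.9998  0.4957]
 [-0.0066 -1.     -0.0074 -0.2036]
 [-0.9998  0.0065  0.0184  0.2205]
 [ 0.      0.      0.      1.    ]]
pred [280.1 223.9] R 29.6 hough [[279.5, 218.5, 26.600000381469727], [278.5, 211.5, 33.29999923706055], [279.5, 224.5, 26.600000381469727], [277.5, 185.5, 33.29999923706055]]
pred [280.3 210.1] R 32.0 hough [[280.5, 211.5, 33.0], [279.5, 188.5, 36.29999923706055], [280.5, 223.5, 26.399999618530273], [278.5, 184.5, 33.0]]
wrist 0.61 [ 0.4908 -0.2061  0.0411]
wrist 0.71 [ 0.5036 -0.2072  0.1345]
wrist 0.56 [0.3841 0.0905 0.0271]
scene 0.97 [0.4096 0.0751 0.0345]
scene 0.65 [ 0.4968 -0.2042  0.0401]
scene 0.61 [0.5216 0.1729 0.0498]
scene 0.57 [0.6651 0.3121 0.0395]
scene 0.82 [0.7177 0.3343 0.048 ]
scene 0.7 [0.5612 0.1858 0.0978]
scene 0.68 [0.3808 0.0976 0.0398]
scene 0.67 [ 0.517  -0.1856  0.0897]
5 x [-0.0128, -0.0306, -0.0061, 0.08, -1.76, -0.07]
7 x [0.0077, -0.0316, -0.0143, 0.0, -2.86, 0.0]
```

The first beaker is home (top disc as predicted, origin z ≈ 0.041). Now the second one.

>>> arm_command(
  plan=[
    [[-0.0128,-0.0306,-0.006,0,-1.76,0,0.085],[-0.0128,-0.0306,-0.006,0,-1.76,0,0.085],[-0.0128,-0.0306,-0.006,0,-1.76,0,0.085],[-0.0128,-0.0306,-0.006,0,-1.76,0,0.085],[-0.0128,-0.0306,-0.006,0,-1.76,0,0.085],[0.006,-0.0316,-0.0143,0,-2.86,0,0.085],[0.006,-0.0316,-0.0143,0,-2.86,0,0.085],[0.006,-0.0316,-0.0143,0,-2.86,0,0.085],[0.006,-0.0316,-0.0143,0,-2.86,0,0.085],[0.006,-0.0316,-0.0143,0,-2.86,0,0.085],[0.006,-0.0316,-0.0143,0,-2.86,0,0.085],[0.006,-0.028,-0.0143,0,-2.86,0,0.085],[0,0,0,0,0,0,0.085],[0,0,0,0,0,0,0.085],[0,0,0,0,0,0,0.085]],
  ],
)

```text
t: 13.4
tool_pos: [0.6132, 0.1849, 0.1973]
tool_rot: [1.527, -0.012, -2.737]
contact_force: [0.5, 0.2, -0.3]
opening: 0.085
```

```bash
python3 - <<'E'
from h import *
np.set_printoptions(precision=4,suppress=True)
n=np.array([.5,0,.866]); p=np.array([.5225,.1715,.05])
print(T().round(4)); circ('wrist',p+n*.1); C=cam('wrist')[1]
for r in mark_of('wrist','beaker_a'): print(r['conf'],w(C,r['at']))
for r in cut_out('wrist','beaker_a'):
    m=r['mask']; ys,xs=np.nonzero(m); print('mask',r['conf'],xs.min(),xs.max(),ys.min(),ys.max())
    if m[195:230,250:300].mean()>.5 or abs(xs.mean()-275)<40: np.save('m.npy',m)
plan(pose(p+n*.125))
E
```

```text
[[-0.5251  0.0028 -0.851   0.6132]
 [-0.0101 -0.9999  0.0029  0.1849]
 [-0.851   0.0102  0.5251  0.1973]
 [ 0.      0.      0.      1.    ]]
pred [297.3 224.3] R 30.2 hough [[296.5, 216.5, 34.29999923706055], [297.5, 225.5, 27.100000381469727], [290.5, 190.5, 34.29999923706055], [296.5, 220.5, 29.600000381469727]]
0.71 [0.5181 0.1712 0.0473]
0.67 [0.4129 0.0791 0.0363]
0.6 [0.6752 0.3122 0.0405]
mask 0.89 312 383 243 285
mask 0.8 14 139 0 53
mask 0.55 256 328 157 254
2 x [0.0253, 0.006, 0.0015, -0.12, 0.73, -0.26]
```

>>> arm_command(
  plan=[
    [[0.0253,0.006,0.0015,0,0.73,-0.26,0.085],[0.0253,0.006,0.0015,0,0.73,-0.26,0.085],[0,0,0,0,0,0,0.085],[0,0,0,0,0,0,0.085],[0,0,0,0,0,0,0.085]],
  ],
)

```text
t: 13.97
tool_pos: [0.5865, 0.167, 0.1667]
tool_rot: [-1.589, 0.008, 2.7]
contact_force: [-0.3, 0.7, 0.0]
opening: 0.0851
```

```bash
python3 - <<'E'
from h import *
np.set_printoptions(precision=4,suppress=True)
n=np.array([.5,0,.866]); p=np.array([.5225,.1715,.05])
print(T().round(4)); circ('wrist',p+n*.1); 
for r in cut_out('wrist','beaker_a'):
    m=r['mask']; ys,xs=np.nonzero(m); print('mask',r['conf'],xs.min(),xs.max(),ys.min(),ys.max(),'lower xs',np.nonzero(m[ys.max()-35])[0][[0,-1]])
plan(pose(p+n*.066),N=4)
E
```

```text
[[-0.4856 -0.0102 -0.8741  0.5865]
 [ 0.005  -0.9999  0.0089  0.167 ]
 [-0.8741 -0.      0.4857  0.1667]
 [ 0.      0.      0.      1.    ]]
pred [273.7 238.2] R 36.4 hough [[276.5, 201.5, 41.29999923706055], [274.5, 228.5, 40.20000076293945], [274.5, 238.5, 33.5], [274.5, 224.5, 36.900001525878906]]Traceback (most recent call last):
  File "<stdin>", line 6, in <module>
IndexError: index 0 is out of bounds for axis 0 with size 0
```

>>> arm_command(
  plan=[
    [[0.016,-0.0022,-0.001,0,-0.7,0,0.085],[0.016,-0.0018,0,0,-0.3,0,0.085],[0.016,0,0,0,0,0,0.085],[0.012,0,0,0,0,0,0.085],[0,0,0,0,0,0,0.085],[0,0,0,0,0,0,0.085]],
  ],
)

```text
t: 14.57
tool_pos: [0.5589, 0.1735, 0.1116]
tool_rot: [-1.571, 0.005, 2.711]
contact_force: [0.5, -1.7, 0.6]
opening: 0.0852
```

```bash
python3 - <<'E'
from h import *
n=np.array([.5,0,.866])
p=np.array([.5225,.1715,.05])
M=T();print(M.round(4)); d=M[:3,3]-p; print('along',d@n,'perp',d-(d@n)*n); plan(pose(p+n*.066),N=1)
circ('wrist',p+n*.1)
E
```

```text
[[-0.4969 -0.009  -0.8678  0.5589]
 [ 0.0057 -1.      0.0072  0.1735]
 [-0.8678 -0.0013  0.4969  0.1116]
 [ 0.      0.      0.      1.    ]]
along 0.07149825643723598 perp [ 0.00061242  0.00201724 -0.00034996]
1 x [0.0055, 0.0021, 0.0007, -0.41, -0.21, 0.33]
pred [285.1 299.3] R 53.2 hough [[283.5, 278.5, 60.20000076293945], [285.5, 292.5, 51.099998474121094], [285.5, 297.5, 45.5], [289.5, 278.5, 61.29999923706055]]
```

>>> arm_command(
  plan=[
    [[0.006,0.001,0,0,0,0,0.085],[0,0,0,0,0,0,0.085],[0,0,0,0,0,0,0.03],[0,0,0,0,0,0,0.03],[0,0,0,0,0,0,0.03],[0,0,0,0,0,0,0.03],[0,0,0,0,0,0,0.03],[0,0,0,0,0,0,0.03]],
  ],
  squeeze=40,
)

```text
t: 15.28
tool_pos: [0.5581, 0.1726, 0.1078]
tool_rot: [-1.578, 0.005, 2.706]
contact_force: [-0.9, 0.3, -0.7]
opening: 0.0429
```

```bash
python3 - <<'E'
from h import *
n=np.array([.5,0,.866])
p=np.array([.5225,.1715,.05])
M=T();print(M.round(4)); d=M[:3,3]-p; print('along',d@n,'perp',d-(d@n)*n)
E
```

```text
[[-0.4924 -0.0094 -0.8703  0.5581]
 [ 0.0063 -1.      0.0072  0.1726]
 [-0.8703 -0.002   0.4925  0.1078]
 [ 0.      0.      0.      1.    ]]
along 0.06788358109635163 perp [ 0.00163379  0.00105299 -0.00093985]
```

>>> arm_command(
  plan=[
    [[-0.01,0,0,0,0,0,0.03],[-0.02,0,0,0,0,0,0.03],[-0.025,0,0,0,0,0,0.03],[-0.025,0,0,0,0,0,0.03],[-0.02,0,0,0,0,0,0.03],[-0.01,0,0,0,0,0,0.03],[0,0,0,0,0,0,0.03]],
  ],
)

```text
t: 15.87
tool_pos: [0.6142, 0.1716, 0.2079]
tool_rot: [-1.573, 0.006, 2.709]
contact_force: [0.5, 0.4, -1.1]
opening: 0.043
```

```bash
python3 - <<'E'
from h import *
S=T(); print(S.round(4), ctrl.get_obs()['opening'])
m=plan(pose([.56,.02,.30],0)); plan(pose([.489,-.202,.285],0),m,mm=30)
E
```

```text
[[-0.4957 -0.0093 -0.8684  0.6142]
 [ 0.0057 -1.      0.0074  0.1716]
 [-0.8685 -0.0013  0.4958  0.2079]
 [ 0.      0.      0.      1.    ]] 0.04297333479946888
5 x [-0.0145, 0.0304, 0.016, -0.1, 5.94, 0.04]
8 x [0.0019, 0.0278, 0.0089, 0.0, 0.0, 0.0]
```

>>> arm_command(
  plan=[
    [[-0.018,0.005,0.014,0,5.9,0,0.03],[-0.018,0.025,0.016,0,5.9,0,0.03],[-0.0145,0.03,0.016,0,5.9,0,0.03],[-0.0145,0.03,0.016,0,5.9,0,0.03],[-0.0145,0.03,0.016,0,5.9,0,0.03],[0.0,0.029,0.0085,0,0,0,0.03],[0.0,0.028,0.0085,0,0,0,0.03],[0.0,0.028,0.0085,0,0,0,0.03],[0.0,0.028,0.0085,0,0,0,0.03],[0.0,0.028,0.0085,0,0,0,0.03],[0.0,0.028,0.0085,0,0,0,0.03],[0.0,0.028,0.0085,0,0,0,0.03],[0,0.02,0.004,0,0,0,0.03],[0,0,0,0,0,0,0.03],[0,0,0,0,0,0,0.03],[0,0,0,0,0,0,0.03]],
  ],
)

```text
t: 17.2
tool_pos: [0.4838, -0.1739, 0.2866]
tool_rot: [-2.204, 0.003, 2.232]
contact_force: [0.8, -0.1, -0.6]
opening: 0.0429
```

```bash
python3 - <<'E'
from h import *
np.set_printoptions(precision=4,suppress=True)
H=np.array(calibration('wrist')['hand_eye'])
S=T(); print(S.round(4))
im=get_image('wrist'); save(im,'w8.png'); save(get_image('scene'),'s8.png')
for r in mark_of('wrist','beaker_a'): print(r['conf'],'tool',w(H,r['at']),'world',w(S@H,r['at']))
for r in cut_out('wrist','beaker_a'):
    m=r['mask']; ys,xs=np.nonzero(m); print('mask',r['conf'],xs.min(),xs.max(),ys.min(),ys.max())
plan(pose([.494,-.2035,.245],-1),N=2)
g=cv2.cvtColor(im,cv2.COLOR_RGB2GRAY).astype(int); print('col280',{r:int(g[r,276:285].mean()) for r in range(120,366,4)})
E
```

```text
[[-0.0126 -0.0048 -0.9999  0.4838]
 [ 0.0021 -1.      0.0048 -0.1739]
 [-0.9999 -0.002   0.0126  0.2866]
 [ 0.      0.      0.      1.    ]]
0.79 tool [ 0.2443  0.0334 -0.0109] world [ 0.4914 -0.2069  0.0421]
0.66 tool [ 0.2504 -0.2518  0.0713] world [0.4106 0.0788 0.0376]
0.63 tool [ 0.0673 -0.0008  0.0038] world [ 0.4792 -0.173   0.2193]
mask 0.62 275 336 140 202
mask 0.61 227 336 177 354
mask 0.59 56 123 218 299
2 x [0.0211, 0.0151, -0.0049, -0.08, 0.83, 0.04]
col280 {120: 128, 124: 128, 128: 127, 132: 127, 136: 127, 140: 127, 144: 126, 148: 111, 152: 99, 156: 93, 160: 90, 164: 91, 168: 90, 172: 89, 176: 93, 180: 93, 184: 93, 188: 93, 192: 94, 196: 93, 200: 93, 204: 93, 208: 93, 212: 94, 216: 94, 220: 143, 224: 192, 228: 192, 232: 74, 236: 80, 240: 80, 244: 80, 248: 79, 252: 80, 256: 79, 260: 204, 264: 169, 268: 182, 272: 182, 276: 181, 280: 181, 284: 180, 288: 180, 292: 180, 296: 179, 300: 179, 304: 179, 308: 179, 312: 178, 316: 178, 320: 178, 324: 178, 328: 178, 332: 178, 336: 177, 340: 177, 344: 177, 348: 178, 352: 174, 356: 187, 360: 196, 364: 20}
```

```bash
python3 - <<'E'
from h import *
np.set_printoptions(precision=4,suppress=True)
H=np.array(calibration('wrist')['hand_eye'])
def at(u,v,x): o,d=ray('wrist',u,v,H); return o+d*(x-o[0])/d[0]
for X in (.066,.069): print('foot',at(280,260,X-.1)[2]+.022,at(280,354,X-.1)[2]-.022,'mouth',at(280,177.5,X)[2]+.038,'y',at(227,230,X)[1],at(331,230,X)[1],'shoulder edge',at(280,219,X-.066)[2]+.027)
im=cv2.imread('pics/w8.png')[110:380,170:400]; s=cv2.imread('pics/s8.png')
c=proj('scene',[.489,-.202,.14]).astype(int); s=s[c[1]-55:c[1]+55,c[0]-50:c[0]+60]
cv2.imwrite('pics/c8.png',np.hstack([cv2.resize(im,(340,400)),cv2.resize(s,(400,400),interpolation=2)]))
E
```

```text
foot 0.002364158212010248 0.0008228011633757623 mouth 0.004444713828798692 y -0.03784530216434165 0.035666095811464425 shoulder edge 0.001841091104974043
foot 0.00376485255164017 0.00339304936218119 mouth 0.0049750434060133256 y -0.03838781566165885 0.03617922521374456 shoulder edge 0.0027926014914268597
```

View pics/c8.png

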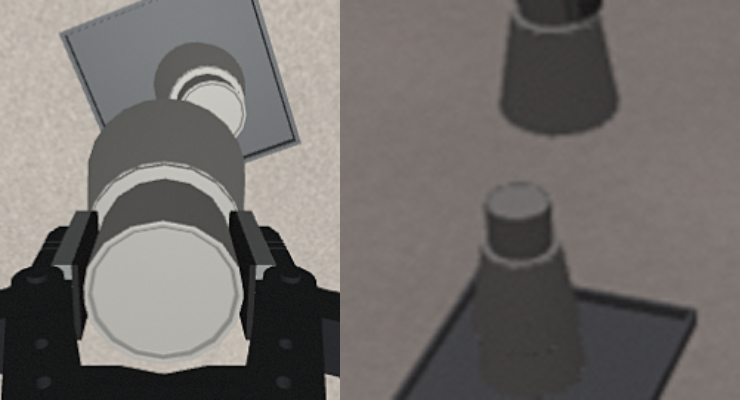

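The crop shows the two-beaker stack standing straight and coaxial in the scene view (top disc at 519,200). In the wrist view the stack's top disc is at crop (214,111), which is full-picture (315,185).

```bash
python3 - <<'E'
from h import *
np.set_printoptions(precision=4,suppress=True)
H=np.array(calibration('wrist')['hand_eye'])
S=pose([.4838,-.1739,.2866],0); S[:3,:3]=R.from_rotvec([-2.204,.003,2.232]).as_matrix(); C=S@H
rs=[ray('wrist',314.7,185,C)]
c=proj('scene',[.489,-.202,.14]).astype(int); u=(519-340)/400*110+c[0]-50; v=201/400*110+c[1]-55
rs.append(ray('scene',u,v))
for o,d in rs: print(o+d*(.142-o[2])/d[2])
print(tri(*rs))
# target: mouth tool offset (.068,-.001,.0047) onto axis, tool tilt t
G=pose([0,0,0],-0.6); b=np.array([.4905,-.2035]); off=G[:3,:3]@[.068,-.001,.0047]; print(off)
plan(pose([b[0]-off[0],b[1]-off[1],.245],-0.6),N=2)
E
```

```text
[ 0.4944 -0.2056  0.142 ]
[ 0.4931 -0.2019  0.142 ]
[ 0.4928 -0.2046  0.1405]
[-0.004  0.001 -0.068]
2 x [0.0211, 0.0156, -0.0052, -0.08, 0.63, 0.04]
```

>>> arm_command(
  plan=[
    [[0.013,0.0157,-0.0065,0,0.63,0,0.03],[0.013,0.0153,-0.0065,0,0.63,0,0.03],[0,0,0,0,0,0,0.03],[0,0,0,0,0,0,0.03],[0,0,0,0,0,0,0.03]],
  ],
)

```text
t: 17.82
tool_pos: [0.4997, -0.2011, 0.2623]
tool_rot: [2.235, 0.006, -2.205]
contact_force: [-0.0, 1.4, -1.6]
opening: 0.0428
```

```bash
python3 - <<'E'
from h import *
np.set_printoptions(precision=4,suppress=True)
S=T();print(S.round(4)); plan(pose([.497,-.2048,.158],-0.6),N=8); plan(pose([.497,-.2048,S[2,3]],-0.6),N=1)
E
```

```text
[[ 0.0137  0.0045 -0.9999  0.4997]
 [ 0.0014 -1.     -0.0044 -0.2011]
 [-0.9999 -0.0013 -0.0137  0.2623]
 [ 0.      0.      0.      1.    ]]
8 x [0.013, 0.0005, 0.0005, 0.03, -0.02, 0.01]
1 x [-0.0, 0.0037, 0.0027, 0.26, -0.18, 0.08]
```

>>> arm_command(
  plan=[
    [[0.013,0.002,0.0015,0,0,0,0.03],[0.013,0.0015,0.001,0,0,0,0.03],[0.013,0,0,0,0,0,0.03],[0.01,0,0,0,0,0,0.03],[0,0,0,0,0,0,0.03],[0,0,0,0,0,0,0.03]],
  ],
)

```text
t: 18.32
tool_pos: [0.4977, -0.2023, 0.2091]
tool_rot: [2.234, 0.01, -2.202]
contact_force: [0.1, 0.3, -0.7]
opening: 0.0432
```

```bash
python3 - <<'E'
from h import *
np.set_printoptions(precision=4,suppress=True)
S=T();print(S.round(4),ctrl.get_obs()['contact_force']); plan(pose([.497,-.2048,.158],-0.6),N=4)
E
```

```text
[[ 0.0143  0.0075 -0.9999  0.4977]
 [ 0.0015 -1.     -0.0075 -0.2023]
 [-0.9999 -0.0014 -0.0144  0.2091]
 [ 0.      0.      0.      1.    ]] [ 0.0571  0.3425 -0.6624]
4 x [0.0128, 0.0006, 0.0004, 0.11, -0.06, 0.02]
```

>>> arm_command(
  plan=[
    [[0.011,0.001,0.0004,0,0,0,0.03],[0.011,0.001,0.0004,0,0,0,0.03],[0.011,0,0.0004,0,0,0,0.03],[0.008,0,0,0,0,0,0.03],[0.002,0,0,0,0,0,0.03],[0,0,0,0,0,0,0.03],[0,0,0,0,0,0,0.03]],
  ],
)

```text
t: 18.9
tool_pos: [0.4967, -0.2044, 0.1607]
tool_rot: [2.233, 0.01, -2.204]
contact_force: [1.4, -0.5, -1.4]
opening: 0.043
```

>>> arm_command(
  plan=[
    [[0.002,0,0,0,0,0,0.03],[0.002,0,0,0,0,0,0.03],[0.002,0,0,0,0,0,0.03],[0,0,0,0,0,0,0.03]],
  ],
)

```text
t: 19.23
tool_pos: [0.4978, -0.2049, 0.1558]
tool_rot: [2.236, 0.009, -2.2]
contact_force: [-0.6, -0.2, -0.8]
opening: 0.0431
```

>>> arm_command(
  plan=[
    [[0.002,0,0.0005,0,0,0,0.03],[0.002,0,0,0,0,0,0.03],[0.002,0,0,0,0,0,0.03],[0,0,0,0,0,0,0.03]],
  ],
)

```text
t: 19.57
tool_pos: [0.4978, -0.2051, 0.1501]
tool_rot: [2.236, 0.008, -2.199]
contact_force: [0.2, 0.2, -1.5]
opening: 0.0431
```

>>> arm_command(
  plan=[
    [[0.002,0,0,0,0,0,0.03],[0.002,0,0,0,0,0,0.03],[0,0,0,0,0,0,0.03]],
  ],
)

```text
t: 19.82
tool_pos: [0.4986, -0.2053, 0.1484]
tool_rot: [2.238, 0.008, -2.197]
contact_force: [-1.3, 0.7, -1.3]
opening: 0.0429
```

>>> arm_command(
  plan=[
    [[0.002,0,0.0005,0,0,0,0.03],[0.003,0,0,0,0,0,0.03],[0.004,0,0,0,0,0,0.03]],
  ],
)

```text
t: 20.07
tool_pos: [0.5005, -0.2058, 0.1477]
tool_rot: [2.242, 0.008, -2.192]
contact_force: [-5.7, 4.2, 20.9]
opening: 0.0431
```

```bash
python3 - <<'E'
from h import *
np.set_printoptions(precision=4,suppress=True)
print(T().round(4),ctrl.get_obs()['contact_force'])
for n in ('wrist','scene'):
    get_image(n); C=cam(n)[1]
    for r in mark_of(n,'beaker_a'):
        p=w(C,r['at'])
        if p[1]<-.1: print(n,r['conf'],p)
E
```

```text
[[ 0.0225  0.0076 -0.9997  0.5005]
 [-0.0008 -1.     -0.0077 -0.2058]
 [-0.9997  0.001  -0.0225  0.1477]
 [ 0.      0.      0.      1.    ]] [-5.6983  4.1917 20.9056]
wrist 0.66 [ 0.4967 -0.2061  0.0784]
scene 0.87 [ 0.4986 -0.2036  0.0407]
scene 0.75 [ 0.4972 -0.2045  0.0772]
```

Contact at 21 N, with the origin at z ≈ 0.078 (home is 0.080). Releasing and backing well away.

>>> arm_command(
  plan=[
    [[-0.001,0,0,0,0,0,0.03],[0,0,0,0,0,0,0.043],[0,0,0,0,0,0,0.05],[0,0,0,0,0,0,0.06],[0,0,0,0,0,0,0.085],[0,0,0,0,0,0,0.085],[0,0,0,0,0,0,0.085],[-0.02,0,0,0,0,0,0.085],[-0.03,0,0,0,0,0,0.085],[-0.035,0,0,0,0,0,0.085],[-0.035,0,0,0,0,0,0.085],[-0.01,0,0.03,0,0,0,0.085],[0,0,0.03,0,0,0,0.085],[0,0,0,0,0,0,0.085],[0,0,0,0,0,0,0.085],[0,0,0,0,0,0,0.085]],
  ],
)

```text
t: 21.6
tool_pos: [0.4348, -0.2059, 0.2801]
tool_rot: [2.238, 0.009, -2.195]
contact_force: [-0.3, 0.2, -0.8]
opening: 0.085
```

```bash
python3 - <<'E'
from h import *
np.set_printoptions(precision=4,suppress=True)
print(T()[:3,3],ctrl.get_obs()['contact_force'])
for n in ('wrist','scene','top'):
    im=get_image(n); save(im,n+'9.png'); C=cam(n)[1]
    for th in ('beaker_a','jar','bottle','dish'):
      for r in mark_of(n,th):
        if r['conf']>.55: print(n,th,r['conf'],w(C,r['at']))
# expected stack outline vs silhouette in the scene picture
im=cv2.cvtColor(cv2.imread('pics/scene9.png'),cv2.COLOR_BGR2GRAY).astype(int)
for z,r in ((.18,.022),(.142,.027),(.11,.036)): print(z,proj('scene',[.495,-.204,z]).round(1))
c=proj('scene',[.495,-.204,.10]).astype(int); a=cv2.imread('pics/scene9.png')[c[1]-60:c[1]+60,c[0]-60:c[0]+60]
b=cv2.imread('pics/wrist9.png')[:,80:480]
cv2.imwrite('pics/fin.png',np.hstack([cv2.resize(cv2.convertScaleAbs(a,alpha=1.5),(400,400),interpolation=2),cv2.resize(b,(380,400))]))
E
```

```text
[ 0.4348 -0.2059  0.2801] [-0.3365  0.1654 -0.7889]
wrist beaker_a 0.79 [ 0.4914 -0.2059  0.0773]
wrist beaker_a 0.61 [0.4116 0.0781 0.0381]
scene beaker_a 0.81 [0.672  0.3076 0.0374]
scene beaker_a 0.71 [ 0.4967 -0.2023  0.0798]
scene beaker_a 0.7 [ 0.4982 -0.2058  0.0402]
scene beaker_a 0.64 [0.4091 0.0719 0.035 ]
scene jar 0.6 [0.521  0.2903 0.0498]
scene bottle 0.73 [ 0.7542 -0.149   0.0027]
scene bottle 0.59 [0.5212 0.2866 0.0503]
scene dish 0.77 [ 0.7399  0.1448 -0.0026]
top beaker_a 0.87 [0.4059 0.0736 0.0338]
top beaker_a 0.73 [0.6765 0.3057 0.0382]
top beaker_a 0.62 [ 0.4943 -0.2036  0.0813]
top jar 0.8 [0.5212 0.2941 0.0485]
top bottle 0.61 [ 0.7498 -0.1511  0.0005]
top dish 0.63 [ 0.7368  0.146  -0.0015]
0.18 [225.1 112.7]
0.142 [226.1 126.3]
0.11 [226.8 137.4]
```

The picture viewer has reached its limit, so I'll do a last numeric check on the stack's top disc.

```bash
python3 - <<'E'
from h import *
np.set_printoptions(precision=4,suppress=True)
rs=[]
for n in ('scene','top','wrist'):
    g=cv2.medianBlur(cv2.cvtColor(cv2.imread(f'pics/{n}9.png'),cv2.COLOR_BGR2GRAY),3); C=cam(n)[1]
    P=np.array([.495,-.204,.18]); c=proj(n,P); r=calibration(n)['fx']*.022/(np.linalg.inv(C)@np.r_[P,1])[2]
    x,y=c.round().astype(int); v=np.median(g[y-2:y+3,x-2:x+3]); 
    m=((abs(g.astype(int)-v)<14)&(np.hypot(*(np.indices(g.shape)[::-1]-c[:,None,None]))<1.6*r)).astype('uint8')
    m=cv2.morphologyEx(m,cv2.MORPH_OPEN,np.ones((3,3))); k,l,s,ce=cv2.connectedComponentsWithStats(m); i=l[y,x]
    box=s[i]; cc=box[:2]+(box[2:4]-1)/2; print(n,'pred',c.round(1),'r',r.round(1),'box',box,'centre',cc); rs.append(ray(n,*cc))
for o,d in rs: print(o+d*(.18-o[2])/d[2])
print(tri(*rs[::2]),tri(*rs))
E
```

```text
scene pred [225.1 112.7] r 9.4 box [211  98  30  24 499] centre [225.5 109.5]
top pred [374.6 230.8] r 10.0 box [367 222  18  20 245] centre [375.5 231.5]
wrist pred [278.7 136.9] r 28.9 box [ 255  111   50   51 2006] centre [279.5 136. ]
[ 0.484  -0.2126  0.18  ]
[ 0.4934 -0.2059  0.18  ]
[ 0.4957 -0.2046  0.18  ]
[ 0.4951 -0.2037  0.1887] [ 0.4942 -0.2042  0.188 ]
```

```bash
python3 -c "
from station import *
finish_job(); print(ctrl.get_obs()['t'])"
```

```text
the job is handed in; nothing more can be done
the job is handed in; nothing more can be done
```

I took both white beakers off their pegs along the peg axis, turned them upright and lowered them one after the other over the beaker in the tray. I pressed each until I felt contact (23 N and 21 N), then released it and backed the gripper away. The job was handed in at about 22 s of the 58 s.

- **Fully home:** the networks put the top beaker's origin at z = 77, 80 and 81 mm (80 expected) and the one below it at about 40–43 mm (42 expected).
- **Straight stack:** in the last wrist and top pictures the top disc agreed to about 2.5 mm at the expected 180 mm height. It stands over x ≈ 0.494, y ≈ −0.205. The base was first measured at x ≈ 0.490, y ≈ −0.203. That is about 4 mm, so the base may have shifted slightly in the tray, though some of it is measurement error.
- **Bystanders:** bottle and dish were found within about 4 mm of where they started. The last readings of the jar had it about 3–6 mm farther in y than the first top reading, close to the networks' own error.

Two checks did not come off. My disc measurement in the scene camera leaked into the background, so I ignored it. The final close-up could not be viewed because the picture limit was reached, so the finished stack was checked by numbers only.

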